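# Line up the wheel pack in the vee jig and pin it with the arbor

### The arm

A 7-joint arm with a two-finger parallel gripper is mounted at the origin on the work surface. World frame = base frame: x ahead of the robot, y to its left, z up, the work surface at z = 0. Lengths are in m, angles in rad, forces in N, time in s.
With the tool pointing down it reaches from about 0.35 to 0.9 m from the base axis. Payload 8.1 kg.
Tool frame: the origin (TCP) lies midway between the tips of the shut fingers; the grasp point (between the pads) lies 19 mm behind it; z points along the fingers, y is the line along which they close (so a half turn about z gives the same grasp; the last joint's range is limited). The gripper opens to 92 mm and grips with 3 to 60 N. Pads are 19 mm wide; open, the fingers measure 130 mm over their backs; the gripper's body (75 mm by 190 mm) begins 47 mm behind the grasp point.
Start: joints at [1.068, 0.434, 0.025, 1.573, -0.012, 1.134, -0.075], TCP at [0.243, -0.576, 0.227] pointing down, gripper open.
Joint ranges: [-2.62, 2.62], [-0.44, 2.09], [-1.27, 1.32], [0.08, 2.57], [-1.32, 4.46], [0.12, 2], [-2.74, 2.74]. Speed limits (rad/s): [2.22, 2.22, 3.01, 3.01, 3.14, 3.14, 3.14].

### API

Orientations are given as a rotation vector (axis times angle).
In Python, from cell import arm gives the robot as it stands.
- The arm moves only by the tool move_arm, never from a script. Its argument "motion" is a list of rows, each an object of numbers: "tx", "ty", "tz": the shift along the tool's x, y, z normalised to -1 to 1, where 1 is 1000 mm; "twist": the turn about the tool's z normalised to -1 to 1, where 1 is pi/2 rad. In form: [{"tx": .., "ty": .., "tz": .., "twist": ..}, ...]. A call has 1 to 12 rows; each row shifts and turns the commanded pose from where the row before left it, along the tool's axes as they then stand; what a row does not reach is not made up. A row lasts 1/10 s, in which the tool goes at most 50 mm and 8.59 degrees, less where a joint would pass 70% of its speed; a pose out of reach is approached as far as the arm can. A call with a number of a shift or a turn outside -1 to 1 is refused whole. A call with a gripper value outside its range is refused whole. "gripper" is the gripper's target within -1 to 1 (shut at 1, half-way at 0, fully open at -1), set as the call begins (left out, the last holds). The fingers move at their own pace and stop on an object; "squeeze" is the grip in N (left out, the last holds). Time passes only in rows, so rows that do not move let the fingers close. It gives the time, the measured TCP pose, the force, the opening and the grip force at its end, in the units of the state.
- arm.observe(): the state, without advancing time (a new reading comes with each control period).
- arm.get_image(name): name is "scene" or "top" or "wrist"; returns the picture (420x560x3 uint8, red, green, blue); there is no depth.
- arm.calibration(name): a dict with "K" (3x3 intrinsics, pixels), "k1" (the pictures are not rectified: a ray, as slopes to the right and down, at radius r is drawn at 1 + k1 r^2 times it, then the intrinsics apply), "T" (4x4, takes a point from camera to world coordinates). Camera axes: x right, y down, z forward; pixel columns grow to the right and rows downward; lengths in m; the calibration is good to about 2 mm. A picture is of the moment at which its call begins: read the wrist's pose just before it. calibration takes no time and is no camera call; for the wrist camera it gives the pose at the moment of the call.
- arm.sign_off(): hands the job in; it is judged then, once.
Trained networks look in the newest picture that a camera, given by its name, has taken for a name from the list of things; names that differ only in an ending like _2 or _b are one class to them, and where a whole thing is asked for, a point or a joint stands for the part that bears it (a point fixed in the world has none). Each returns a list of dicts, best first, with "conf" (0 to 1); they miss things now and then, are a little off and sometimes report something else, mostly with a low value. They report only what shows in the picture. A call takes as long as a camera call. They do not tell look-alikes from the thing itself.
- arm.look_for(camera, query): "point" ([column, row] as shares, 0 to 1, of the picture: columns of its width, rows of its height, amid what is visible of it).
- arm.regions_of(camera, query): "region" (420x560 bool, what is visible of it) and "point" ([column, row] as shares, 0 to 1, of the picture: columns of its width, rows of its height, amid what is visible of it).
- arm.place_of(camera, query): "point" ([column, row] as shares, 0 to 1, of the picture: columns of its width, rows of its height: a listed point, or the origin of a listed thing).
The state is a dict: "clock": time; "joints": joint angles; "dq": joint speeds; "joint_efforts": joint torques, N m; "position": TCP position; "ee_rot": TCP orientation; "force": force on the tool from outside, world axes, zero at the start; "ft_torque": the same for the moment, N m; "width": opening from 0.0 (shut) to 1.0 (fully open); "gripper_force": force on a finger pad.
Only numpy, scipy, OpenCV 4.12 (cv2) and the standard library are available. Lean on these libraries where they do the work, as an engineer would, in place of code of your own. Each camera call takes 0.05 s, during which the arm holds its last target. There are 200 camera calls.

### The job

Push the loose stack (steel cheek, white wheel, steel cheek) along the jig into its vee, snug against both walls so that all the holes line up over the bore, then take the headed arbor from its wooden stand, pass it down through all three parts and press it past the stiff plug in the bore until its flange sits flat on the top cheek, and let go. Go by feel: the stack wants only a light shove of about 10 N and the arbor a push of 15 to 25 N; more than 40 N on the pack spoils the wheel. Leave the calliper, the bin and the truck hanger alone.

Things in the scene. Friction and masses are not known exactly. Their poses are not given: they have to be found in the camera images.
- jig: Fixed aluminium block, 120 mm (its x) by 110 mm (its y), 45 mm tall, yaw varies. Origin: on its bore axis, at the underside on the counter, z up. At its +x side two upright dark steel walls (12 mm thick, 44 mm long, from 45 to 89 mm above the counter) form a 90 degree vee open towards -x: a 54 mm round part pushed along the jig's +x until it touches both walls is centred on the bore axis.
- jig_bore (a point): Mouth centre of the 14 mm bore in the jig's top face, 45 mm above the counter, at first partly under the stack. The bore is 41 mm deep; hidden 12 to 18 mm below the mouth sits a plug that slides down stiffly (about 11 N) when pushed and stays where it is left.
- cheek_low: Lowest part of the loose stack: steel disc 54 mm across, 8 mm thick, with a 14 mm hole, 130 g, lying flat on the jig block (underside 45 mm above the counter), 13 to 22 mm short of the bore axis on the -x side, up to 6 mm to a side. A pushed part can jam on one wall; rocking a few mm sideways under load frees it. Origin: centre of its underside, z up.
- wheel: White urethane wheel, 54 mm across on the tread, 30 mm tall, both edges coned down to 45 mm, with a 14 mm hole, about 80 g (varies), lying on the low cheek (underside 53 mm above the counter), its hole out of line with the cheeks' by up to 15 mm. Origin: centre of its underside, z up.
- cheek_top: Top part of the stack: steel disc like the low cheek, 54 mm across, 8 mm thick, 14 mm hole, lying on the wheel (underside 83 mm, top 91 mm above the counter), also out of line. Origin: centre of its underside, z up.
- stand: Fixed dark wooden block, 64 by 64 mm, 80 mm tall, with a 14 mm hole 78 mm deep in the middle of its top, in which the arbor hangs by its flange. Origin: centre of its underside, z up. Yaw varies.
- arbor: Loose steel arbor, upright, 145 g. Origin: centre of its tip; z up to the head. 12 mm shank 76 mm long, tip narrowed to 10 mm over the last 2.5 mm; then a round flange 26 mm across, 76 to 81 mm above the tip; then a square head 16 by 16 mm, 81 to 111 mm above the tip, faces along its x and y. At first its tip is 4 mm above the counter, in the stand; fully home in the jig, 15 mm.
- calliper: Bystander: steel sliding calliper lying flat, 200 mm long along its y, 60 mm jaws to its -x, 9 mm thick. Origin: underside, middle of the beam.
- bin: Bystander: open black plastic shavings bin, 150 by 130 mm, 75 mm tall. Origin: centre of its underside.
- hanger: Bystander: polished truck hanger lying flat, 200 mm axle along its y, about 36 mm tall. Origin: underside, below the middle of the axle.
Not all that is in view belongs to the job. What is shaped like the arbor but red or yellow is not meant. There is more than one size of the wheel; the one meant has the size given above.

How it is judged:
By the outcome, as a careful person would: the job done as asked, in the order asked, and still so for the second after the job is handed in, with the robot touching nothing.
It also fails if it takes over 67 s, if anything falls off the work surface, if the arm or the gripper's body presses on something with over 40 N, if the wrist force passes 120 N, or if a joint passes its speed limit or range.

## Working session

There is one attempt and no reset: what is moved stays moved. The work goes in short steps, Python scripts to look and compute and a tool call to move; the robot and the scene stay as the last step left them, time stands still between calls to the robot, and variables do not carry over. Pictures are saved under pics/ and viewed, at most 12 in all, crops included, and the job is handed in when it is done.

Besides the shell and the picture viewer there is one more tool, called after "Request:" as name([rows], argument=value, ...), one row to a line, values as JSON. move_arm: Moves the arm, as the interface text tells. Scaled input: -1 to 1 covers 1000 mm each way for a shift and pi/2 rad each way for a turn. Its arguments: {"type":"object","properties":{"motion":{"type":"array","items":{"type":"object","properties":{"tx":{"type":"number"},"ty":{"type":"number"},"tz":{"type":"number"},"twist":{"type":"number"}}}},"gripper":{"type":"number"},"squeeze":{"type":"number"}},"required":["motion"]}

```bash
mkdir -p pics; ls; cat > h.py <<'E'
import numpy as np, cv2
from cell import arm
def ray(cam,px,cal=None):
    c=cal or arm.calibration(cam); K=np.array(c["K"]); T=np.array(c["T"]); k=c["k1"]
    d=(np.array(px,float)-[K[0,2],K[1,2]])/[K[0,0],K[1,1]]
    u=d.copy()
    for _ in range(30): u=d/(1+k*(u@u))
    return T[:3,3],T[:3,:3]@np.array([u[0],u[1],1])
def at(cam,px,z,cal=None):
    o,d=ray(cam,px,cal); return (o+d*(z-o[2])/d[2]).round(4)
def proj(cam,P,cal=None):
    c=cal or arm.calibration(cam); K=np.array(c["K"]); T=np.array(c["T"])
    p=T[:3,:3].T@(np.array(P)-T[:3,3]); u=p[:2]/p[2]; u=u*(1+c["k1"]*(u@u))
    return u*[K[0,0],K[1,1]]+[K[0,2],K[1,2]]
def save(cam,n):
    im=arm.get_image(cam); cv2.imwrite(f"pics/{n}.png",im[:,:,::-1]); return im
E
python3 - <<'E'
from h import *
s=arm.observe(); print(s)
a=save("scene","s0");b=save("top","t0")
for cam in("scene","top"):
    print(cam,np.array(arm.calibration(cam)["T"])[:3,3])
    for q,z in(("jig_bore",.045),("cheek_low",.049),("wheel",.053),("cheek_top",.083),("stand",0),("arbor",.004),("jig",0)):
        for r in arm.place_of(cam,q)[:4]:
            p=np.array(r["point"])*[560,420]; print(q,round(r["conf"],2),p.round(1),at(cam,p,z))
E
```

```text
pics
{'clock': 0.0, 'joints': array([ 1.06835977,  0.43521255,  0.02495676,  1.57408826, -0.01158773,
        1.13401773, -0.07509665]), 'dq': array([-0.00105762, -0.00081906,  0.00093435, -0.000201  , -0.00081775,
       -0.00034452,  0.00160623]), 'joint_efforts': array([ 1.13246988e-03, -6.67866111e+01,  9.85262878e-01, -3.14458966e+01,
       -6.05530967e-02,  4.31793602e-02,  1.65939350e-04]), 'position': array([ 0.24304375, -0.5752488 ,  0.2259547 ]), 'ee_rot': array([-3.07755186e+00, -6.23514388e-01,  7.17634542e-04]), 'force': array([-0.92185598,  0.20611906,  0.2478185 ]), 'ft_torque': array([-0.00904099, -0.01297524,  0.03319214]), 'gripper_force': 0.0, 'width': 1.0019686215687154}
scene [1.24468055 0.46204475 0.68802617]
jig_bore 0.74 [312.3 228.8] [0.5403 0.1295 0.045 ]
cheek_low 0.54 [317.4 228.3] [0.5377 0.1397 0.049 ]
wheel 0.82 [258.3 216.9] [0.5748 0.0192 0.053 ]
wheel 0.72 [319.3 226.4] [0.5346 0.1421 0.053 ]
cheek_top 0.85 [316.3 214.1] [0.5367 0.1342 0.083 ]
stand 0.93 [193.7 201.1] [ 0.5495 -0.1794  0.    ]
arbor 0.63 [156.  195.6] [ 0.5839 -0.265   0.004 ]
arbor 0.6 [214.  187.4] [ 0.4833 -0.1695  0.004 ]
jig 0.83 [307.2 246.8] [0.5493 0.125  0.    ]
top [0.43028401 0.07155064 1.00560173]
jig_bore 0.98 [257.5 220.1] [0.5532 0.1377 0.045 ]
cheek_low 0.59 [312.  158.8] [0.7004 0.0103 0.049 ]
wheel 0.72 [322.9 233.6] [ 0.5218 -0.0138  0.053 ]
wheel 0.55 [258.3 227.1] [0.5359 0.1351 0.053 ]
cheek_top 0.63 [255.3 224.1] [0.5392 0.1398 0.083 ]
stand 0.84 [389.8 224.3] [ 0.5505 -0.1828  0.    ]
arbor 0.58 [391.6 257.2] [ 0.4702 -0.1837  0.004 ]
arbor 0.44 [420.9 209.4] [ 0.5871 -0.2601  0.004 ]
arbor 0.41 [388.5 220.2] [ 0.56   -0.1788  0.004 ]
jig 0.63 [264.7 219.8] [0.5598 0.1232 0.    ]
```

```bash
python3 - <<'E'
import cv2,numpy as np
a=cv2.imread("pics/s0.png");b=cv2.imread("pics/t0.png")
cv2.imwrite("pics/s0c.png",cv2.resize(a[150:300,130:400],(800,444),interpolation=cv2.INTER_CUBIC))
cv2.imwrite("pics/t0c.png",cv2.resize(b[130:280,210:460],(800,480),interpolation=cv2.INTER_CUBIC))
E
```

```text
(no output)
```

View pics/s0c.png

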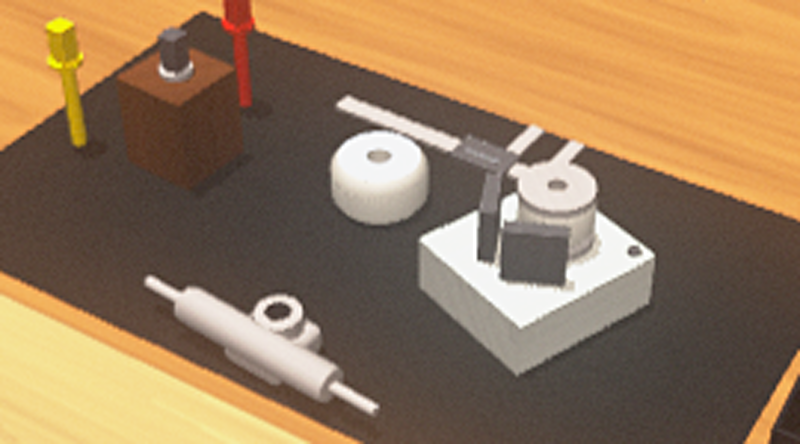

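View pics/t0c.png

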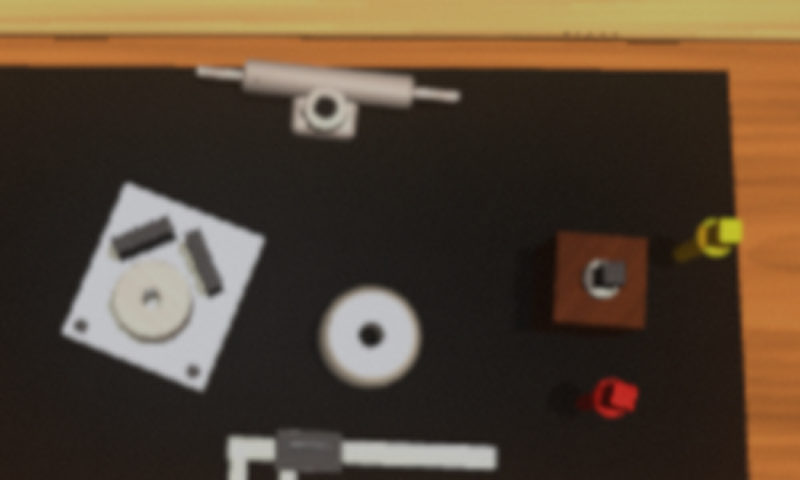

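View pics/t0.png

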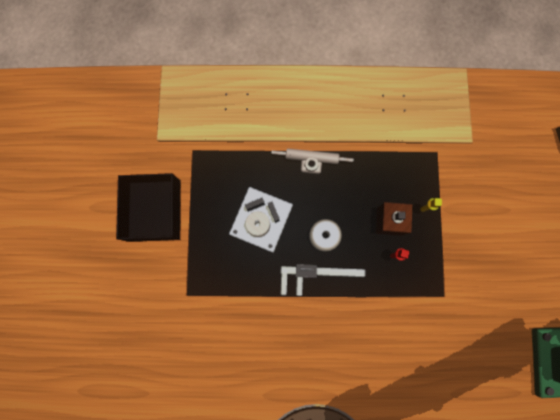

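The top picture shows three arbor-shaped things: dark steel in the wooden stand (full frame ≈400,216), red at (402,254) and yellow at (434,204). The steel one in the stand is meant, and the enlarged crop confirms it. There are two wheels. The loose one at (326,235) is too big (≈75 mm). The one under the cheek in the jig at (257,223) is the 54 mm wheel. The jig's vee opens down and to the left in the picture, so its yaw is about -22°.

```bash
python3 - <<'E'
from h import *
C=np.array([[128,183],[265,238],[203,390],[62,332]])/3.2+[210,130]
P=np.array([at("top",c,.045) for c in C]);print(P)
for i in range(4):
    d=P[(i+1)%4]-P[i];print(np.linalg.norm(d).round(4),np.degrees(np.arctan2(d[1],d[0])).round(1))
print("centre",P.mean(0))
p=np.array([152,298])/3.2+[210,130];print("topcheek hole",at("top",p,.091))
for q in((602,280),(615,272)):print("arbor",at("top",np.array(q)/3.2+[210,130],.085 if q[0]==602 else .115))
T=np.array(arm.calibration("wrist")["T"]);s=arm.observe()
R=cv2.Rodrigues(s["ee_rot"])[0];print("cam in tool",R.T@(T[:3,3]-s["position"]),"\n",(R.T@T[:3,:3]).round(3))
print("K",arm.calibration("wrist")["K"])
t=R.T@(np.array([.55,-.18,.26])-s["position"]);print("stand move",t)
print("tool x",R[:,0])
E
```

```text
[[0.6314 0.1567 0.045 ]
 [0.5908 0.0555 0.045 ]
 [0.4796 0.0998 0.045 ]
 [0.5208 0.2025 0.045 ]]
0.109 -111.9
0.1197 158.3
0.1107 68.1
0.1197 -22.5
centre [0.55565  0.128625 0.045   ]
topcheek hole [0.5405 0.1344 0.091 ]
arbor [ 0.5558 -0.1806  0.085 ]
arbor [ 0.5572 -0.1815  0.115 ]
cam in tool [ 0.07475222 -0.00025428 -0.15739322] 
 [[-0.001 -0.961 -0.277]
 [ 1.    -0.001  0.001]
 [-0.001 -0.277  0.961]]
K [[361.30460329   0.         275.31341893]
 [  0.         361.30460329 205.85460494]
 [  0.           0.           1.        ]]
stand move [ 0.43658419 -0.24515141 -0.0332522 ]
tool x [ 9.21158349e-01  3.89187997e-01 -7.93661791e-06]
```

Request:
move_arm([
  {"tx": 0.04, "ty": -0.022, "tz": -0.004},
  {"tx": 0.04, "ty": -0.022, "tz": -0.004},
  {"tx": 0.04, "ty": -0.022, "tz": -0.004},
  {"tx": 0.04, "ty": -0.022, "tz": -0.004},
  {"tx": 0.04, "ty": -0.022, "tz": -0.004},
  {"tx": 0.04, "ty": -0.022, "tz": -0.004},
  {"tx": 0.04, "ty": -0.022, "tz": -0.004},
  {"tx": 0.04, "ty": -0.022, "tz": -0.004},
  {"tx": 0.04, "ty": -0.022},
  {"tx": 0.04, "ty": -0.022},
  {"tx": 0.035, "ty": -0.022},
  {"tx": 0},
], gripper=1)

```text
invalid input
```

```bash
python3 - <<'E'
from h import *
s=arm.observe(); print(s["clock"],s["position"],s["ee_rot"],s["force"])
cal=arm.calibration("wrist"); im=save("wrist","w1")
np.save("w1T.npy",cal["T"])
for q,z in(("arbor",.004),("stand",0)):
    for r in arm.place_of("wrist",q)[:3]:
        p=np.array(r["point"])*[560,420]; print(q,r["conf"],p,at("wrist",p,z,cal))
R=cv2.Rodrigues(s["ee_rot"])[0]
print(R.T@(np.array([.555,.129,.26])-s["position"]))
E
```

```text
0.8 [ 0.24324763 -0.5757392   0.22677133] [3.07896782e+00 6.23736881e-01 1.33062255e-05] [-0.09462956  0.08754868 -0.01527454]
[ 0.56144907 -0.5278434  -0.03327633]
```

View pics/w1.png

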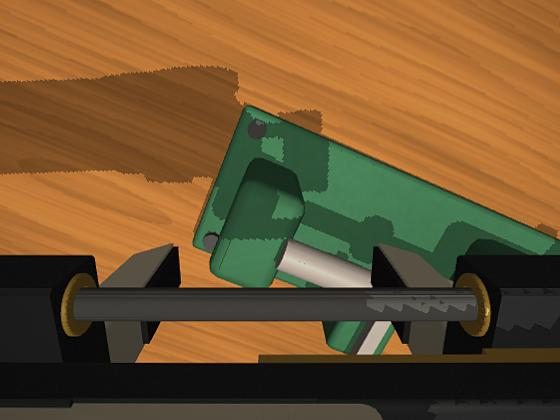

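The wrist call was refused (probably some keys were missing). The picture shows the green box below the start pose, with the fingertips near row 250–330.

Request:
move_arm([
  {"tx": 0.035, "ty": -0.022, "tz": -0.004, "twist": 0},
  {"tx": 0.035, "ty": -0.022, "tz": -0.004, "twist": 0},
  {"tx": 0.035, "ty": -0.022, "tz": -0.004, "twist": 0},
  {"tx": 0.035, "ty": -0.022, "tz": -0.004, "twist": 0},
  {"tx": 0.035, "ty": -0.022, "tz": -0.004, "twist": 0},
  {"tx": 0.035, "ty": -0.022, "tz": -0.004, "twist": 0},
  {"tx": 0.035, "ty": -0.022, "tz": -0.004, "twist": 0},
  {"tx": 0.035, "ty": -0.022, "tz": -0.004, "twist": 0},
  {"tx": 0.035, "ty": -0.022, "tz": 0, "twist": 0},
  {"tx": 0.035, "ty": -0.022, "tz": 0, "twist": 0},
  {"tx": 0.01, "ty": -0.022, "tz": 0, "twist": 0},
  {"tx": 0, "ty": 0, "tz": 0, "twist": 0},
], gripper=1, squeeze=20)

```text
clock: 2.15
position: [0.4819, -0.2083, 0.2589]
ee_rot: [-3.076, -0.633, -0.001]
force: [-0.2, -0.2, 0.5]
width: 0.023
gripper_force: 0.0
```

```bash
python3 - <<'E'
from h import *
s=arm.observe(); print(s["clock"],s["position"],s["ee_rot"],s["force"])
cal=arm.calibration("wrist"); im=save("wrist","w1")
np.save("w1T.npy",cal["T"])
for q,z in(("arbor",.004),("stand",0)):
    for r in arm.place_of("wrist",q)[:3]:
        p=np.array(r["point"])*[560,420]; print(q,r["conf"],p,at("wrist",p,z,cal))
R=cv2.Rodrigues(s["ee_rot"])[0]
print(R.T@(np.array([.555,.129,.26])-s["position"]))
E
```

```text
2.15 [ 0.48185024 -0.20828609  0.25885914] [-3.07555989e+00 -6.33213772e-01 -1.20418674e-03] [-0.18977363 -0.20550624  0.48839443]
arbor 0.92 [254.576 170.31 ] [ 0.4712 -0.1864  0.004 ]
arbor 0.91 [356.888 101.094] [ 0.5866 -0.2603  0.004 ]
arbor 0.82 [279.104  96.516] [ 0.5573 -0.18    0.004 ]
stand 0.75 [282.184  95.004] [ 0.5602 -0.1825  0.    ]
[ 0.20043835 -0.28095953 -0.00055269]
```

View pics/w1.png

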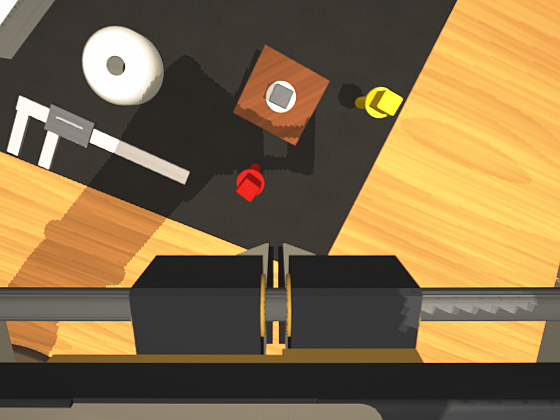

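Request:
move_arm([
  {"tx": 0.032, "ty": -0.028, "tz": 0, "twist": 0},
  {"tx": 0.032, "ty": -0.028, "tz": 0, "twist": 0},
  {"tx": 0.032, "ty": -0.028, "tz": 0, "twist": 0},
  {"tx": 0.032, "ty": -0.028, "tz": 0, "twist": 0},
  {"tx": 0.032, "ty": -0.028, "tz": 0, "twist": 0},
  {"tx": 0.032, "ty": -0.028, "tz": 0, "twist": 0},
  {"tx": 0.032, "ty": -0.028, "tz": 0, "twist": 0},
  {"tx": 0.032, "ty": -0.028, "tz": 0, "twist": 0},
  {"tx": 0, "ty": 0, "tz": 0, "twist": -0.09},
  {"tx": 0, "ty": 0, "tz": 0, "twist": -0.09},
  {"tx": 0, "ty": 0, "tz": 0, "twist": -0.09},
  {"tx": 0, "ty": 0, "tz": 0, "twist": -0.09},
])

```text
clock: 3.5
position: [0.6299, 0.0912, 0.2584]
ee_rot: [2.78, 1.462, -0.001]
force: [0.5, -0.4, 0.0]
width: 0.005
gripper_force: 0.0
```

Request:
move_arm([
  {"tx": 0, "ty": 0, "tz": 0, "twist": -0.095},
  {"tx": 0, "ty": 0, "tz": 0, "twist": -0.095},
  {"tx": 0, "ty": 0, "tz": 0, "twist": -0.095},
  {"tx": 0, "ty": 0, "tz": 0, "twist": -0.095},
  {"tx": 0, "ty": 0, "tz": 0, "twist": -0.095},
  {"tx": 0, "ty": 0, "tz": 0, "twist": -0.095},
  {"tx": 0, "ty": 0, "tz": 0, "twist": -0.095},
  {"tx": 0, "ty": 0, "tz": 0, "twist": -0.095},
  {"tx": 0, "ty": 0, "tz": 0, "twist": -0.095},
  {"tx": 0, "ty": 0, "tz": 0, "twist": -0.095},
  {"tx": 0, "ty": 0, "tz": 0, "twist": -0.095},
  {"tx": 0, "ty": 0, "tz": 0, "twist": -0.095},
])

```text
clock: 4.7
position: [0.6299, 0.0909, 0.2584]
ee_rot: [0.597, 3.084, -0.002]
force: [0.2, -0.4, -0.8]
width: 0.0
gripper_force: 0.0
```

```bash
cat >> h.py <<'E'
def st():
    s=arm.observe();R=cv2.Rodrigues(s["ee_rot"])[0]
    print(round(s["clock"],2),s["position"].round(4),"yawx",np.degrees(np.arctan2(R[1,0],R[0,0])).round(2),"F",s["force"].round(1),"w",round(s["width"],3),"j7",s["joints"][6].round(2));return s,R
E
python3 - <<'E'
from h import *
s,R=st()
cal=arm.calibration("wrist"); im=save("wrist","w2"); np.save("w2T.npy",cal["T"])
for q,z in(("jig_bore",.045),("cheek_low",.045),("wheel",.053),("cheek_top",.083),("jig",0)):
    for r in arm.place_of("wrist",q)[:2]:
        p=np.array(r["point"])*[560,420]; print(q,round(r["conf"],2),p.round(1),at("wrist",p,z,cal))
E
```

```text
4.7 [0.6299 0.0909 0.2584] yawx 158.08 F [ 0.2 -0.4 -0.8] w 0.0 j7 0.63
jig_bore 0.71 [283.5  91. ] [0.5541 0.1298 0.045 ]
cheek_low 0.53 [113.6  38.1] [ 0.4496 -0.0014  0.045 ]
wheel 0.68 [146.8 117.2] [ 0.5269 -0.0033  0.053 ]
wheel 0.51 [281.6  73.2] [0.5387 0.1338 0.053 ]
cheek_top 0.72 [286.7  70. ] [0.5397 0.1377 0.083 ]
cheek_top 0.48 [526.2  15.3] [0.5742 0.339  0.083 ]
jig 0.78 [282.1  92.4] [0.5541 0.1292 0.    ]
```

View pics/w2.png

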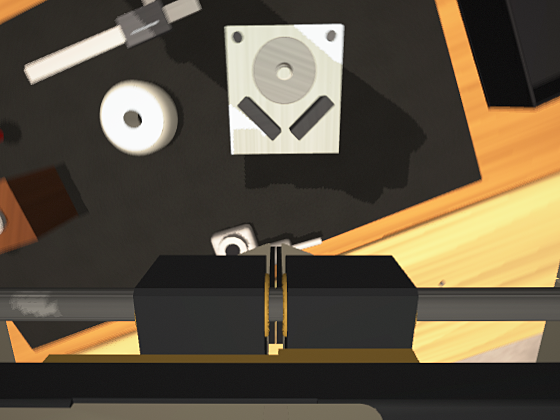

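The jig lies square in the view at x 225–344, y 25–154, with the walls below the stack at (260,118) and (312,117) and the stack at (284,70). I'll go behind the stack with the fingers shut.

Request:
move_arm([
  {"tx": 0.042, "ty": 0.002, "tz": 0, "twist": 0},
  {"tx": 0.042, "ty": 0.002, "tz": 0, "twist": 0},
  {"tx": 0.042, "ty": 0.002, "tz": 0, "twist": 0},
  {"tx": 0.04, "ty": 0.002, "tz": 0, "twist": 0},
  {"tx": 0, "ty": 0, "tz": 0.04, "twist": 0},
  {"tx": 0, "ty": 0, "tz": 0.04, "twist": 0},
  {"tx": 0, "ty": 0, "tz": 0.04, "twist": 0},
  {"tx": 0, "ty": 0, "tz": 0.04, "twist": 0},
  {"tx": 0, "ty": 0, "tz": 0.03, "twist": 0},
  {"tx": 0, "ty": 0, "tz": 0.019, "twist": 0},
  {"tx": 0, "ty": 0, "tz": 0, "twist": 0},
  {"tx": 0, "ty": 0, "tz": 0, "twist": 0},
], gripper=1)

```text
clock: 6.2
position: [0.4788, 0.1634, 0.0502]
ee_rot: [0.604, 3.083, 0.0]
force: [-0.0, 0.5, -0.3]
width: 0.005
gripper_force: 0.0
```

```bash
python3 - <<'E'
from h import *
s,R=st()
b=np.array([.5541,.1298,.045]);print("bore in tool",R.T@(b-s["position"]))
E
```

```text
6.2 [0.4788 0.1634 0.0502] yawx 157.84 F [-0.   0.5 -0.3] w 0.005 j7 0.21
bore in tool [-0.08245172 -0.00270596  0.00523013]
```

Request:
move_arm([
  {"tx": -0.01, "ty": -0.003, "tz": 0.001, "twist": 0},
  {"tx": -0.01, "ty": 0, "tz": 0, "twist": 0},
  {"tx": -0.003, "ty": 0, "tz": 0, "twist": 0},
  {"tx": -0.003, "ty": 0, "tz": 0, "twist": 0},
  {"tx": -0.003, "ty": 0, "tz": 0, "twist": 0},
  {"tx": -0.003, "ty": 0, "tz": 0, "twist": 0},
])

```text
clock: 6.8
position: [0.5064, 0.1488, 0.0488]
ee_rot: [-0.601, -3.082, -0.0]
force: [-5.0, 1.7, 3.8]
width: 0.003
gripper_force: 2.6
```

Request:
move_arm([
  {"tx": -0.002, "ty": 0, "tz": 0, "twist": 0},
  {"tx": -0.002, "ty": 0, "tz": 0, "twist": 0},
  {"tx": -0.002, "ty": 0, "tz": 0, "twist": 0},
])

```text
clock: 7.1
position: [0.5119, 0.1467, 0.0488]
ee_rot: [-0.6, -3.083, -0.0]
force: [-5.0, 2.1, 5.1]
width: 0.003
gripper_force: 2.6
```

Request:
move_arm([
  {"tx": -0.001, "ty": 0, "tz": 0, "twist": 0},
  {"tx": -0.001, "ty": 0, "tz": 0, "twist": 0},
  {"tx": -0.001, "ty": 0, "tz": 0, "twist": 0},
])

```text
clock: 7.4
position: [0.5149, 0.1454, 0.0488]
ee_rot: [-0.601, -3.083, -0.0]
force: [-4.1, 1.9, 3.7]
width: 0.008
gripper_force: 2.6
```

```bash
python3 - <<'E'
from h import *
s,R=st()
b=np.array([.5541,.1298,.045]);print("bore in tool",R.T@(b-s["position"]),"F tool",R.T@s["force"])
E
```

```text
7.4 [0.5149 0.1454 0.0488] yawx 157.95 F [-4.1  1.9  3.7] w 0.008 j7 0.28
bore in tool [-0.04219175  0.00027432  0.00372755] F tool [ 4.55148332  0.22613846 -3.73164742]
```

Request:
move_arm([
  {"tx": -0.001, "ty": 0, "tz": 0, "twist": 0},
  {"tx": -0.001, "ty": 0, "tz": 0, "twist": 0},
  {"tx": -0.001, "ty": 0, "tz": 0, "twist": 0},
])

```text
clock: 7.7
position: [0.5175, 0.1443, 0.0488]
ee_rot: [-0.601, -3.083, -0.0]
force: [-5.9, 2.9, 5.1]
width: 0.004
gripper_force: 3.2
```

Request:
move_arm([
  {"tx": -0.001, "ty": 0, "tz": 0, "twist": 0},
])

```text
clock: 7.8
position: [0.5177, 0.1443, 0.0487]
ee_rot: [-0.6, -3.082, -0.0]
force: [-10.1, 4.0, 7.8]
width: 0.007
gripper_force: 5.4
```

Request:
move_arm([
  {"tx": -0.0005, "ty": 0, "tz": 0, "twist": 0},
])

```text
clock: 7.9
position: [0.5177, 0.1443, 0.0487]
ee_rot: [-0.599, -3.081, 0.0]
force: [-11.5, 3.2, 8.9]
width: 0.006
gripper_force: 5.6
```

Request:
move_arm([
  {"tx": -0.0005, "ty": 0, "tz": 0, "twist": 0},
])

```text
clock: 8.0
position: [0.5178, 0.1443, 0.0487]
ee_rot: [-0.599, -3.081, 0.0]
force: [-12.0, 4.7, 8.8]
width: 0.004
gripper_force: 6.1
```

Request:
move_arm([
  {"tx": 0, "ty": 0.002, "tz": 0, "twist": 0},
  {"tx": 0, "ty": 0.002, "tz": 0, "twist": 0},
  {"tx": 0, "ty": -0.002, "tz": 0, "twist": 0},
  {"tx": 0, "ty": -0.002, "tz": 0, "twist": 0},
  {"tx": 0, "ty": -0.002, "tz": 0, "twist": 0},
  {"tx": 0, "ty": -0.002, "tz": 0, "twist": 0},
  {"tx": 0, "ty": 0.002, "tz": 0, "twist": 0},
  {"tx": 0, "ty": 0.002, "tz": 0, "twist": 0},
])

```text
clock: 8.8
position: [0.5182, 0.1447, 0.0484]
ee_rot: [-0.598, -3.081, -0.001]
force: [-5.7, 5.5, -0.6]
width: 0.005
gripper_force: 3.8
```

```bash
python3 - <<'E'
from h import *
s,R=st()
b=np.array([.5541,.1298,.045]);print("bore in tool",R.T@(b-s["position"]),"F tool",R.T@s["force"])
cal=arm.calibration("wrist"); im=save("wrist","w3")
for c in ("top",):
  for q,z in(("cheek_top",.083),("jig_bore",.045),("wheel",.053)):
    save(c,"t3")
    for r in arm.place_of(c,q)[:3]:
        p=np.array(r["point"])*[560,420]; print(c,q,round(r["conf"],2),p.round(1),at(c,p,z))
E
```

```text
8.8 [0.5182 0.1447 0.0484] yawx 158.03 F [-5.7  5.5 -0.6] w 0.005 j7 0.29
bore in tool [-0.03889163 -0.00038472  0.00326619] F tool [7.31613487 2.95601581 0.60900959]
top wheel 0.49 [324.1 236.5] [ 0.5151 -0.0165  0.053 ]
```

Request:
move_arm([
  {"tx": -0.001, "ty": 0, "tz": 0, "twist": 0},
  {"tx": 0, "ty": -0.002, "tz": 0, "twist": 0},
  {"tx": 0, "ty": -0.002, "tz": 0, "twist": 0},
  {"tx": 0, "ty": 0.002, "tz": 0, "twist": 0},
  {"tx": 0, "ty": 0.002, "tz": 0, "twist": 0},
  {"tx": 0, "ty": 0.002, "tz": 0, "twist": 0},
  {"tx": 0, "ty": 0.002, "tz": 0, "twist": 0},
  {"tx": 0, "ty": -0.002, "tz": 0, "twist": 0},
  {"tx": 0, "ty": -0.002, "tz": 0, "twist": 0},
])

```text
clock: 10.05
position: [0.5189, 0.1451, 0.0483]
ee_rot: [-0.597, -3.081, -0.003]
force: [-8.7, 10.0, -0.8]
width: 0.003
gripper_force: 6.2
```

Request:
move_arm([
  {"tx": 0.01, "ty": 0, "tz": 0, "twist": 0},
  {"tx": 0.02, "ty": 0, "tz": 0, "twist": 0},
  {"tx": 0, "ty": 0, "tz": -0.04, "twist": 0},
  {"tx": 0, "ty": 0, "tz": -0.04, "twist": 0},
  {"tx": -0.03, "ty": 0, "tz": -0.04, "twist": 0},
  {"tx": -0.03, "ty": 0, "tz": -0.03, "twist": 0},
  {"tx": -0.03, "ty": 0, "tz": 0, "twist": 0},
  {"tx": -0.03, "ty": 0, "tz": 0, "twist": 0},
  {"tx": -0.03, "ty": 0, "tz": 0, "twist": 0},
  {"tx": 0, "ty": 0, "tz": 0, "twist": 0},
  {"tx": 0, "ty": 0, "tz": 0, "twist": 0},
])

```text
clock: 11.15
position: [0.6323, 0.097, 0.1982]
ee_rot: [-0.604, -3.083, 0.001]
force: [-0.3, 0.4, -0.2]
width: 0.005
gripper_force: 0.0
```

```bash
python3 - <<'E'
from h import *
s,R=st()
cal=arm.calibration("wrist"); im=save("wrist","w4");np.save("w4T.npy",cal["T"])
p=proj("wrist",[.5541,.1298,.09],cal);print(p)
x,y=(p-[70,52]).astype(int);y=max(y,0);x=max(x,0);print(x,y)
cv2.imwrite("pics/w4c.png",cv2.resize(im[y:y+105,x:x+140,::-1],(800,600),interpolation=cv2.INTER_CUBIC))
for q,z in(("cheek_top",.083),("jig_bore",.045),("wheel",.053)):
    for r in arm.place_of("wrist",q)[:3]:
        p=np.array(r["point"])*[560,420]; print(q,round(r["conf"],2),p.round(1),at("wrist",p,z,cal))
E
```

```text
11.15 [0.6323 0.097  0.1982] yawx 157.83 F [-0.3  0.4 -0.2] w 0.005 j7 0.58
[276.51817948  86.81883506]
206 34
cheek_top 0.65 [279.2  89.8] [0.5565 0.1309 0.083 ]
jig_bore 0.86 [276.7  92.3] [0.5566 0.129  0.045 ]
wheel 0.82 [117.2 120.2] [5.275e-01 1.000e-04 5.300e-02]
wheel 0.41 [274.2  88.1] [0.553  0.1283 0.053 ]
```

View pics/w4c.png

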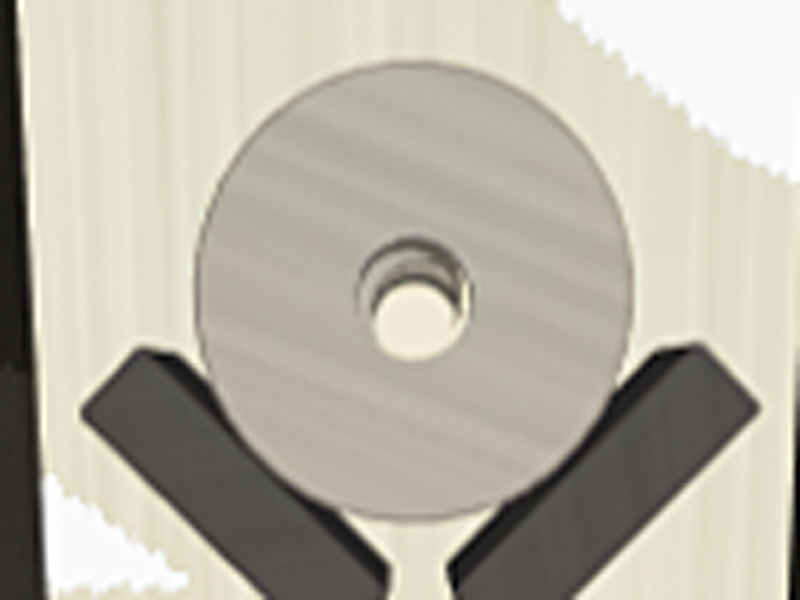

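```bash
python3 - <<'E'
from h import *
cal=arm.calibration("wrist");s=800/140
f=lambda px:((np.array(px)-[206,34]+.5)*s).round(0)
inv=lambda q:np.array(q)/s-.5+[206,34]
print("cam",np.array(cal["T"])[:3,3])
h=at("wrist",inv((414,292)),.091,cal);print("hole top centre",h)
d=at("wrist",inv((414,291)),.091,cal);print("disc centre",d)
# lines of walls' inner top edges z .089 (crop px)
L=[at("wrist",inv(q),.089,cal) for q in((180,357),(388,568))]
Rr=[at("wrist",inv(q),.089,cal) for q in((655,350),(448,565))]
for a,b in(L,Rr):
    u=(b-a)[:2];u/=np.linalg.norm(u);n=np.array([-u[1],u[0]]);print("dist to disc centre",n@(d[:2]-a[:2]),"ang",np.degrees(np.arctan2(u[1],u[0])))
for z in(.091,.083,.053,.045,.033,.027):
    c=f(proj("wrist",[h[0],h[1],z],cal)); e=f(proj("wrist",[h[0]+.007,h[1],z],cal)); print(z,c,np.linalg.norm(e-c))
E
```

```text
cam [0.56219499 0.12645795 0.35635719]
hole top centre [0.5522 0.1322 0.091 ]
disc centre [0.5521 0.1323 0.091 ]
dist to disc centre 0.025953888521042683 ang 22.971145452631355
dist to disc centre -0.02616816359917435 ang -66.10120836384131
0.091 [414. 292.] 59.80802621722272
0.083 [413. 295.] 57.9396237474839
0.053 [412. 305.] 51.62363799656123
0.045 [412. 307.] 50.32891812864648
0.033 [411. 310.] 48.46648326421054
0.027 [411. 311.] 48.104053883222775
```

```bash
python3 - <<'E'
import cv2,numpy as np
im=cv2.imread("pics/w4.png");c=im[68:104,258:298]
a=cv2.resize(c,(400,360),interpolation=cv2.INTER_NEAREST)
b=cv2.resize(np.clip((cv2.imread("pics/w2.png")[48:84,264:304]).astype(int),0,255).astype(np.uint8),(400,360),interpolation=cv2.INTER_NEAREST)
cv2.imwrite("pics/hole.png",np.hstack([a,b]))
E
```

```text
(no output)
```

View pics/hole.png

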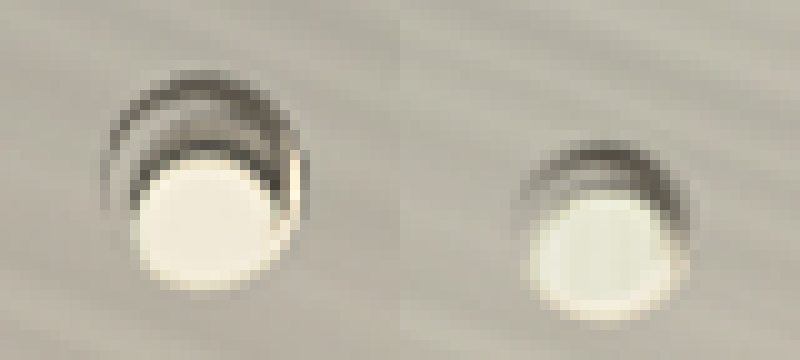

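The left zoom shows the low bore (203,228) about 2–3 mm further along +x than the top cheek's hole (205,175). The wall edge I fitted earlier was the walls' bottom edge, so the top cheek is still short of the vee. I'll push it, and the wheel, at their own heights.

Request:
move_arm([
  {"tx": 0.04, "ty": 0, "tz": 0, "twist": 0},
  {"tx": 0.04, "ty": 0, "tz": 0, "twist": 0},
  {"tx": 0.04, "ty": 0, "tz": 0, "twist": 0},
  {"tx": 0.024, "ty": 0, "tz": 0, "twist": 0},
  {"tx": 0, "ty": 0, "tz": 0.04, "twist": 0},
  {"tx": 0, "ty": 0, "tz": 0.04, "twist": 0},
  {"tx": 0, "ty": 0, "tz": 0.032, "twist": 0},
  {"tx": 0, "ty": 0, "tz": 0, "twist": 0},
  {"tx": 0, "ty": 0, "tz": 0, "twist": 0},
])

```text
clock: 12.25
position: [0.4984, 0.1522, 0.0875]
ee_rot: [-0.6, -3.083, 0.0]
force: [0.9, 0.2, 0.7]
width: 0.007
gripper_force: 0.0
```

```bash
python3 - <<'E'
from h import *
s,R=st()
print("old push end in tool",R.T@(np.array([.5187,.145,.086])-s["position"]))
E
```

```text
12.25 [0.4984 0.1522 0.0875] yawx 157.96 F [0.9 0.2 0.7] w 0.007 j7 0.3
old push end in tool [-0.02149793  0.00094096  0.00146564]
```

Request:
move_arm([
  {"tx": -0.006, "ty": 0.001, "tz": 0.001, "twist": 0},
  {"tx": -0.004, "ty": 0, "tz": 0, "twist": 0},
  {"tx": -0.004, "ty": 0, "tz": 0, "twist": 0},
  {"tx": -0.002, "ty": 0, "tz": 0, "twist": 0},
  {"tx": -0.001, "ty": 0, "tz": 0, "twist": 0},
  {"tx": -0.001, "ty": 0, "tz": 0, "twist": 0},
  {"tx": -0.001, "ty": 0, "tz": 0, "twist": 0},
])

```text
clock: 12.95
position: [0.5167, 0.1454, 0.0857]
ee_rot: [-0.602, -3.083, 0.0]
force: [0.4, 0.7, -0.5]
width: 0.004
gripper_force: 0.0
```

Request:
move_arm([
  {"tx": -0.001, "ty": 0, "tz": 0, "twist": 0},
  {"tx": -0.001, "ty": 0, "tz": 0, "twist": 0},
])

```text
clock: 13.15
position: [0.5186, 0.1447, 0.0857]
ee_rot: [-0.602, -3.083, 0.0]
force: [0.2, -0.2, 0.2]
width: 0.003
gripper_force: 0.0
```

Request:
move_arm([
  {"tx": -0.001, "ty": 0, "tz": 0, "twist": 0},
])

```text
clock: 13.25
position: [0.5193, 0.1445, 0.0857]
ee_rot: [-0.602, -3.083, -0.0]
force: [-2.0, 2.3, 0.3]
width: 0.004
gripper_force: 1.6
```

Request:
move_arm([
  {"tx": -0.001, "ty": 0, "tz": 0, "twist": 0},
])

```text
clock: 13.35
position: [0.5195, 0.1445, 0.0856]
ee_rot: [-0.601, -3.082, -0.0]
force: [-5.4, 3.3, 2.7]
width: 0.008
gripper_force: 3.2
```

Request:
move_arm([
  {"tx": -0.0007, "ty": 0, "tz": 0, "twist": 0},
])

```text
clock: 13.45
position: [0.5197, 0.1446, 0.0856]
ee_rot: [-0.6, -3.082, -0.0]
force: [-7.3, 3.4, 2.6]
width: 0.006
gripper_force: 3.9
```

Request:
move_arm([
  {"tx": -0.0007, "ty": 0, "tz": 0, "twist": 0},
])

```text
clock: 13.55
position: [0.5198, 0.1447, 0.0855]
ee_rot: [-0.599, -3.081, -0.0]
force: [-8.8, 3.4, 3.3]
width: 0.006
gripper_force: 4.8
```

Request:
move_arm([
  {"tx": 0, "ty": 0.002, "tz": 0, "twist": 0},
  {"tx": 0, "ty": 0.002, "tz": 0, "twist": 0},
  {"tx": 0, "ty": 0.002, "tz": 0, "twist": 0},
])

```text
clock: 13.85
position: [0.5215, 0.1481, 0.085]
ee_rot: [-0.601, -3.08, 0.005]
force: [-8.8, -2.2, 2.5]
width: 0.002
gripper_force: 3.7
```

Request:
move_arm([
  {"tx": 0, "ty": -0.003, "tz": 0, "twist": 0},
  {"tx": 0, "ty": -0.003, "tz": 0, "twist": 0},
  {"tx": 0, "ty": -0.003, "tz": 0, "twist": 0},
  {"tx": 0, "ty": -0.003, "tz": 0, "twist": 0},
])

```text
clock: 14.25
position: [0.5165, 0.1416, 0.0855]
ee_rot: [-0.595, -3.08, -0.005]
force: [-11.3, 12.4, 0.1]
width: 0.008
gripper_force: 7.6
```

Request:
move_arm([
  {"tx": 0, "ty": 0.003, "tz": 0, "twist": 0},
  {"tx": 0, "ty": 0.003, "tz": 0, "twist": 0},
])

```text
clock: 14.45
position: [0.5199, 0.1456, 0.0855]
ee_rot: [-0.598, -3.082, -0.002]
force: [-5.0, 3.8, -0.0]
width: 0.003
gripper_force: 3.0
```

Request:
move_arm([
  {"tx": 0.012, "ty": 0, "tz": 0, "twist": 0},
  {"tx": 0, "ty": 0, "tz": 0.017, "twist": 0},
  {"tx": -0.008, "ty": 0, "tz": 0, "twist": 0},
  {"tx": -0.002, "ty": 0, "tz": 0, "twist": 0},
  {"tx": -0.001, "ty": 0, "tz": 0, "twist": 0},
])

```text
clock: 14.95
position: [0.5197, 0.145, 0.0689]
ee_rot: [-0.601, -3.081, -0.002]
force: [-7.0, 6.5, -0.9]
width: 0.002
gripper_force: 4.4
```

Request:
move_arm([
  {"tx": -0.001, "ty": 0, "tz": 0, "twist": 0},
])

```text
clock: 15.05
position: [0.52, 0.1451, 0.0689]
ee_rot: [-0.599, -3.081, -0.002]
force: [-9.6, 8.4, -1.1]
width: 0.002
gripper_force: 5.7
```

Request:
move_arm([
  {"tx": 0, "ty": 0.003, "tz": 0, "twist": 0},
  {"tx": 0, "ty": 0.002, "tz": 0, "twist": 0},
  {"tx": 0, "ty": -0.003, "tz": 0, "twist": 0},
  {"tx": 0, "ty": -0.003, "tz": 0, "twist": 0},
  {"tx": 0, "ty": -0.003, "tz": 0, "twist": 0},
  {"tx": 0, "ty": 0.002, "tz": 0, "twist": 0},
  {"tx": 0, "ty": 0.002, "tz": 0, "twist": 0},
])

```text
clock: 15.75
position: [0.5202, 0.1453, 0.0691]
ee_rot: [-0.599, -3.081, -0.003]
force: [-7.9, 4.0, -0.2]
width: 0.01
gripper_force: 4.6
```

Request:
move_arm([
  {"tx": 0.01, "ty": 0, "tz": 0, "twist": 0},
  {"tx": 0.015, "ty": 0, "tz": -0.03, "twist": 0},
  {"tx": 0, "ty": 0, "tz": -0.04, "twist": 0},
  {"tx": -0.03, "ty": 0, "tz": -0.04, "twist": 0},
  {"tx": -0.03, "ty": 0, "tz": 0, "twist": 0},
  {"tx": -0.03, "ty": 0, "tz": 0, "twist": 0},
  {"tx": -0.03, "ty": 0, "tz": 0, "twist": 0},
  {"tx": -0.017, "ty": 0.001, "tz": 0, "twist": 0},
  {"tx": 0, "ty": 0, "tz": 0, "twist": 0},
  {"tx": 0, "ty": 0, "tz": 0, "twist": 0},
])

```text
clock: 16.75
position: [0.6254, 0.1022, 0.1788]
ee_rot: [-0.603, -3.083, -0.0]
force: [-0.3, -0.0, -0.8]
width: 0.003
gripper_force: 0.0
```

```bash
python3 - <<'E'
from h import *
s,R=st()
cal=arm.calibration("wrist"); im=save("wrist","w5");np.save("w5T.npy",cal["T"])
print("cam",np.array(cal["T"])[:3,3])
p=proj("wrist",[.5535,.1315,.091],cal);print(p)
x,y=(p-[50,37]).astype(int);y=max(y,0);print(x,y)
a=cv2.resize(im[y:y+75,x:x+100,::-1],(800,600),interpolation=cv2.INTER_CUBIC)
for z,c in((.091,(0,0,255)),(.045,(0,255,0)),(.03,(255,0,0))):
    q=(proj("wrist",[.5535,.1315,z],cal)-[x,y]+.5)*8; e=(proj("wrist",[.5605,.1315,z],cal)-[x,y]+.5)*8; print(z,q,np.linalg.norm(q-e))
cv2.imwrite("pics/w5c.png",a)
E
```

```text
16.75 [0.6254 0.1022 0.1788] yawx 157.87 F [-0.3 -0.  -0.8] w 0.003 j7 0.56
cam [0.55633278 0.13058902 0.33629508]
[275.22840605  97.11461872]
225 60
0.091 [405.82724839 300.91694972] 88.60943373746251
0.045 [406.26347708 306.92375037] 74.62806003527574
0.03 [406.37731813 308.49133222] 70.97619153138113
```

View pics/w5c.png

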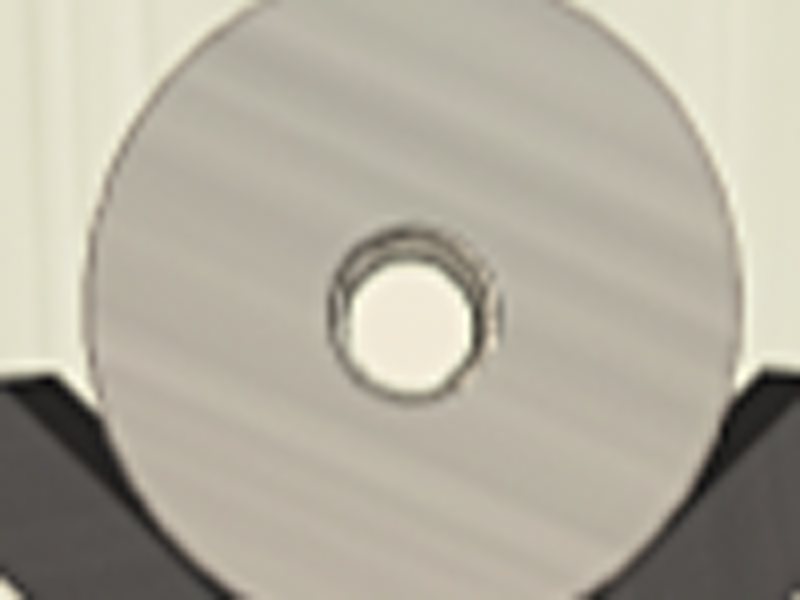

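The view is now straight down the hole. The top hole is at (414,315) and the plug below at (412,326), concentric to about 0.3 mm, so the stack is seated. Next I'll get the arbor's head angle from w1.

```bash
python3 - <<'E'
from h import *
cal=dict(arm.calibration("wrist"));cal["T"]=np.load("w5T.npy")
print("hole",at("wrist",np.array([414,315])/8-.5+[225,60],.091,cal))
c1=dict(cal);c1["T"]=np.load("w1T.npy")
im=cv2.imread("pics/w1.png");x0,y0=260,75
c=im[y0:y0+42,x0:x0+42];g=cv2.cvtColor(c,cv2.COLOR_BGR2GRAY)
np.set_printoptions(linewidth=250)
hsv=cv2.cvtColor(c,cv2.COLOR_BGR2HSV)
m=((hsv[...,1]<60)&(g<150)&(g>60)).astype(np.uint8)
n,l,stt,cen=cv2.connectedComponentsWithStats(m);k=1+np.argmax(stt[1:,4]);print(stt[k],cen[k])
cn=cv2.findContours((l==k).astype(np.uint8),0,2)[0][0]
r=cv2.minAreaRect(cn);print(r)
B=cv2.boxPoints(r)+[x0,y0];W=np.array([at("wrist",b,.115,c1) for b in B]);print(W,W.mean(0))
for i in range(4):d=W[(i+1)%4]-W[i];print(np.linalg.norm(d).round(4),np.degrees(np.arctan2(d[1],d[0])).round(1))
cv2.imwrite("pics/headc.png",np.hstack([cv2.resize(c,(400,400),interpolation=cv2.INTER_CUBIC),cv2.resize(cv2.cvtColor((l==k).astype(np.uint8)*255,8),(400,400),interpolation=0)]))
E
```

```text
hole [0.5548 0.1317 0.091 ]
[  9   9  24  25 135] [19.11111111 20.36296296]
((20.5, 20.5), (19.230182647705078, 19.230182647705078), 26.56505012512207)
[[ 0.5495 -0.1722  0.115 ]
 [ 0.5642 -0.1734  0.115 ]
 [ 0.5636 -0.1885  0.115 ]
 [ 0.5488 -0.1875  0.115 ]] [ 0.556525 -0.1804    0.115   ]
0.0147 -4.7
0.0151 -92.3
0.0148 176.1
0.0153 87.4
```

Request:
move_arm([
  {"tx": 0, "ty": 0, "tz": 0, "twist": 0.0883},
  {"tx": 0, "ty": 0, "tz": 0, "twist": 0.0883},
  {"tx": 0, "ty": 0, "tz": 0, "twist": 0.0883},
  {"tx": 0, "ty": 0, "tz": 0, "twist": 0.0883},
  {"tx": 0, "ty": 0, "tz": 0, "twist": 0.0883},
  {"tx": 0, "ty": 0, "tz": 0, "twist": 0.0883},
  {"tx": 0, "ty": 0, "tz": 0, "twist": 0.0883},
  {"tx": 0, "ty": 0, "tz": 0, "twist": 0.0883},
  {"tx": 0, "ty": 0, "tz": 0, "twist": 0.0883},
], gripper=0.1)

```text
clock: 17.7
position: [0.6247, 0.103, 0.1792]
ee_rot: [-2.295, -2.145, -0.0]
force: [0.3, -0.3, -0.4]
width: 0.445
gripper_force: 0.0
```

Request:
move_arm([
  {"tx": -0.025, "ty": -0.036, "tz": 0, "twist": 0},
  {"tx": -0.025, "ty": -0.036, "tz": 0, "twist": 0},
  {"tx": 0, "ty": 0, "tz": 0, "twist": 0},
  {"tx": 0, "ty": 0, "tz": 0, "twist": 0},
])

```text
clock: 18.1
position: [0.5497, 0.0567, 0.1794]
ee_rot: [2.29, 2.15, 0.0]
force: [-0.0, 0.9, -0.4]
width: 0.449
gripper_force: 0.0
```

```bash
cat >> h.py <<'E'
def circ(im,c,half,rmin,rmax,up=8):
    x,y=(np.array(c)-half).astype(int);y=max(y,0);x=max(x,0)
    g=cv2.cvtColor(im[y:y+2*half,x:x+2*half],cv2.COLOR_RGB2GRAY)
    g=cv2.GaussianBlur(cv2.resize(g,None,fx=up,fy=up,interpolation=cv2.INTER_CUBIC),(0,0),2)
    C=cv2.HoughCircles(g,cv2.HOUGH_GRADIENT,1,5,param1=80,param2=15,minRadius=int(rmin*up),maxRadius=int(rmax*up))
    if C is None:return []
    return [((q[0]+.5)/up-.5+x,(q[1]+.5)/up-.5+y,q[2]/up) for q in C[0][:6].astype(float)]
E
python3 - <<'E'
from h import *
s,R=st()
cal=arm.calibration("wrist"); im=save("wrist","w6");np.save("w6.npy",cal["T"])
print("cam",np.array(cal["T"])[:3,3])
p=proj("wrist",[.5548,.1317,.091],cal);print(p)
for q in circ(im,p,25,9.5,12.5):print("hole",np.round(q,2),at("wrist",q[:2],.091,cal))
for q in circ(im,p,55,37,46,4):print("disc",np.round(q,2),at("wrist",q[:2],.091,cal))
E
```

```text
18.1 [0.5497 0.0567 0.1794] yawx 86.38 F [-0.   0.9 -0.4] w 0.449 j7 -0.49
cam [0.55428721 0.13160721 0.33678547]
[275.82526235 101.12963401]
hole [274.88 102.12   9.65] [0.5541 0.1311 0.091 ]
disc [275.25 100.25  42.22] [0.5545 0.1323 0.091 ]
disc [278.25  99.75  43.1 ] [0.5564 0.1325 0.091 ]
disc [276.25  98.    40.78] [0.5552 0.1336 0.091 ]
disc [276.25 101.25  41.05] [0.5551 0.1316 0.091 ]
disc [277.25  99.    42.  ] [0.5558 0.133  0.091 ]
disc [274.   100.    43.33] [0.5537 0.1325 0.091 ]
```

Request:
move_arm([
  {"tx": -0.0445, "ty": 0.003, "tz": 0, "twist": 0},
  {"tx": -0.0445, "ty": 0.003, "tz": 0, "twist": 0},
  {"tx": -0.0445, "ty": 0.003, "tz": 0, "twist": 0},
  {"tx": -0.0445, "ty": 0.003, "tz": 0, "twist": 0},
  {"tx": -0.0445, "ty": 0.003, "tz": 0, "twist": 0},
  {"tx": -0.0445, "ty": 0.003, "tz": 0, "twist": 0},
  {"tx": -0.0445, "ty": 0.003, "tz": 0, "twist": 0},
  {"tx": 0, "ty": 0, "tz": 0, "twist": 0},
  {"tx": 0, "ty": 0, "tz": 0, "twist": 0},
])

```text
clock: 19.05
position: [0.5529, -0.2559, 0.1785]
ee_rot: [-2.292, -2.148, -0.001]
force: [0.3, 0.4, -0.1]
width: 0.45
gripper_force: 0.0
```

```bash
cat >> h.py <<'E'
from scipy.ndimage import map_coordinates
def fit(im,cal,c,r,z,win=.005,shape=None):
    """centre of a level circle (or point set 'shape') of radius r at z by edge strength"""
    g=cv2.GaussianBlur(cv2.cvtColor(im,cv2.COLOR_RGB2GRAY).astype(float),(0,0),.7)
    t=np.linspace(0,2*np.pi,72,endpoint=False);best=[]
    for dx in np.arange(-win,win+1e-6,.00025):
        for dy in np.arange(-win,win+1e-6,.00025):
            v=[]
            for k in(-.0007,.0007):
                if shape is None:q=np.c_[np.cos(t),np.sin(t)]*(r+k)
                else:
                    u=np.linspace(-.9,.9,12);a=shape;Rm=np.array([[np.cos(a),-np.sin(a)],[np.sin(a),np.cos(a)]])
                    q=np.vstack([np.c_[u*r,0*u+r+k],np.c_[u*r,0*u-r-k],np.c_[0*u+r+k,u*r],np.c_[0*u-r-k,u*r]])@Rm.T
                P=np.array([proj("wrist",[c[0]+dx+a_,c[1]+dy+b_,z],cal) for a_,b_ in q])
                v.append(map_coordinates(g,[P[:,1],P[:,0]],order=1))
            best.append((np.abs((v[1]-v[0]).mean()),c[0]+dx,c[1]+dy))
    return max(best)
E
python3 - <<'E'
from h import *
s,R=st()
cal=dict(arm.calibration("wrist")); im=save("wrist","w7");print("cam",np.array(cal["T"])[:3,3])
p=proj("wrist",[.5565,-.1805,.1],cal);print(p)
x,y=(p-[33,25]).astype(int);cv2.imwrite("pics/w7c.png",cv2.resize(im[y:y+50,x:x+66,::-1],(792,600),interpolation=cv2.INTER_CUBIC));print(x,y)
print("flange",fit(im,cal,(.5565,-.1805),.013,.085))
for a in(-9,-6,-3,0,3):print(a,fit(im,cal,(.5565,-.1805),.008,.115,.003,np.radians(a)))
T7=cal["T"];cal["T"]=np.load("w6.npy");i6=cv2.imread("pics/w6.png")[...,::-1].copy()
print("hole",fit(i6,cal,(.5548,.1317),.007,.091,.003));print("disc",fit(i6,cal,(.5548,.1317),.027,.091,.003))
E
```

```text
19.05 [ 0.5529 -0.2559  0.1785] yawx 86.28 F [ 0.3  0.4 -0.1] w 0.45 j7 0.08
cam [ 0.55766237 -0.1812456   0.33594443]
[273.15952641 100.70934431]
240 75
flange (np.float64(91.55944082514468), np.float64(0.55675), np.float64(-0.17975))
-9 (np.float64(60.91941892378188), np.float64(0.55675), np.float64(-0.17975))
-6 (np.float64(75.12308074756605), np.float64(0.55675), np.float64(-0.17975))
-3 (np.float64(83.32613295884035), np.float64(0.55675), np.float64(-0.17975))
0 (np.float64(83.0938785331019), np.float64(0.55675), np.float64(-0.17975))
3 (np.float64(75.04926483502062), np.float64(0.55675), np.float64(-0.17975))
hole (np.float64(38.53002432575525), np.float64(0.5550499999999999), np.float64(0.1312))
disc (np.float64(14.958340816228379), np.float64(0.55455), np.float64(0.13245))
```

View pics/w7c.png

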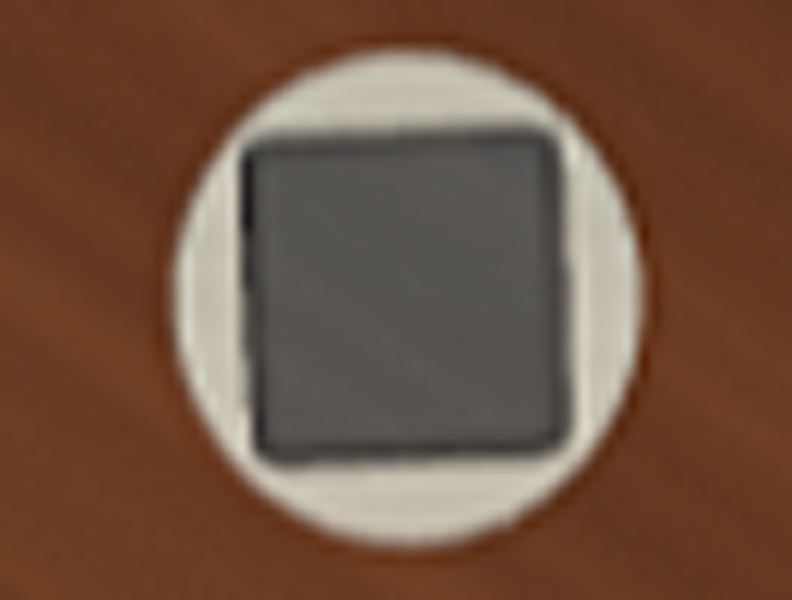

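The crop shows the grey square head concentric in the light flange at about (408,297) in the wooden stand, turned about 2° from the tool. The flange and head fits agree at (0.5568, -0.1798).

Request:
move_arm([
  {"tx": 0, "ty": 0, "tz": 0, "twist": -0.024},
  {"tx": 0.038, "ty": 0.001, "tz": 0, "twist": 0},
  {"tx": 0.038, "ty": 0.001, "tz": 0, "twist": 0},
  {"tx": 0, "ty": 0, "tz": 0, "twist": 0},
])

```text
clock: 19.5
position: [0.5576, -0.17, 0.1795]
ee_rot: [-2.236, -2.204, -0.006]
force: [0.5, 0.3, -0.5]
width: 0.45
gripper_force: 0.0
```

```bash
python3 - <<'E'
from h import *
s,R=st();print(R.T@(np.array([.5568,-.1798,.087])-s["position"]))
E
```

```text
19.5 [ 0.5576 -0.17    0.1795] yawx 89.18 F [ 0.5  0.3 -0.5] w 0.45 j7 -0.02
[-0.01015827 -0.00081199  0.09250221]
```

Request:
move_arm([
  {"tx": 0, "ty": 0, "tz": 0, "twist": 0},
  {"tx": 0, "ty": 0, "tz": 0, "twist": 0},
])

```text
clock: 19.7
position: [0.5564, -0.1792, 0.1789]
ee_rot: [2.248, 2.194, -0.0]
force: [-0.5, -0.0, 0.5]
width: 0.449
gripper_force: 0.0
```

```bash
python3 - <<'E'
from h import *
s,R=st();print(R.T@(np.array([.5568,-.1798,.087])-s["position"]))
E
```

```text
19.7 [ 0.5564 -0.1792  0.1789] yawx 88.59 F [-0.5 -0.   0.5] w 0.449 j7 -0.01
[-0.00059519  0.00043117  0.09185688]
```

Request:
move_arm([
  {"tx": 0, "ty": 0, "tz": 0.04, "twist": 0},
  {"tx": 0, "ty": 0, "tz": 0.03, "twist": 0},
  {"tx": -0.0005, "ty": 0.0005, "tz": 0.015, "twist": 0},
  {"tx": 0, "ty": 0, "tz": 0.007, "twist": 0},
  {"tx": 0, "ty": 0, "tz": 0, "twist": 0},
  {"tx": 0, "ty": 0, "tz": 0, "twist": 0},
])

```text
clock: 20.3
position: [0.5575, -0.1802, 0.0879]
ee_rot: [2.249, 2.192, 0.001]
force: [-0.4, -0.3, 0.1]
width: 0.45
gripper_force: 0.0
```

Request:
move_arm([
  {"tx": 0, "ty": 0, "tz": 0, "twist": 0},
  {"tx": 0, "ty": 0, "tz": 0, "twist": 0},
  {"tx": 0, "ty": 0, "tz": 0, "twist": 0},
  {"tx": 0, "ty": 0, "tz": 0, "twist": 0},
  {"tx": 0, "ty": 0, "tz": 0, "twist": 0},
  {"tx": 0, "ty": 0, "tz": 0, "twist": 0},
], gripper=1, squeeze=50)

```text
clock: 20.9
position: [0.5568, -0.18, 0.0871]
ee_rot: [2.249, 2.192, 0.0]
force: [-0.5, 0.0, 4.5]
width: 0.169
gripper_force: 50.0
```

```bash
python3 - <<'E'
from h import *
s,R=st();print(R.T@s["force"],s["gripper_force"])
E
```

```text
20.9 [ 0.5568 -0.18    0.0871] yawx 88.54 F [-0.5  0.   4.5] w 0.169 j7 -0.07
[-0.00964377 -0.48283096 -4.46844789] 50.001381039619446
```

Request:
move_arm([
  {"tx": 0, "ty": 0, "tz": -0.01, "twist": 0},
  {"tx": 0, "ty": 0, "tz": -0.02, "twist": 0},
  {"tx": 0, "ty": 0, "tz": -0.03, "twist": 0},
  {"tx": 0, "ty": 0, "tz": -0.03, "twist": 0},
  {"tx": 0, "ty": 0, "tz": -0.02, "twist": 0},
  {"tx": 0, "ty": 0, "tz": 0, "twist": 0},
])

```text
clock: 21.5
position: [0.5582, -0.18, 0.2]
ee_rot: [2.246, 2.19, 0.004]
force: [-0.0, 0.3, -1.0]
width: 0.174
gripper_force: 50.0
```

Request:
move_arm([
  {"tx": 0.02, "ty": -0.001, "tz": 0, "twist": 0},
  {"tx": 0.035, "ty": -0.001, "tz": 0, "twist": 0},
  {"tx": 0.04, "ty": -0.001, "tz": 0, "twist": 0},
  {"tx": 0.04, "ty": -0.001, "tz": 0, "twist": 0},
  {"tx": 0.04, "ty": -0.001, "tz": 0, "twist": 0},
  {"tx": 0.04, "ty": -0.001, "tz": 0, "twist": 0},
  {"tx": 0.04, "ty": -0.001, "tz": 0, "twist": 0},
  {"tx": 0.035, "ty": -0.001, "tz": 0, "twist": 0},
  {"tx": 0.02, "ty": -0.001, "tz": 0, "twist": 0},
  {"tx": 0, "ty": 0, "tz": 0, "twist": 0},
  {"tx": 0, "ty": 0, "tz": 0, "twist": 0},
  {"tx": 0, "ty": 0, "tz": 0, "twist": 0},
])

```text
clock: 22.7
position: [0.5553, 0.1286, 0.196]
ee_rot: [2.251, 2.191, -0.003]
force: [-0.2, -0.8, -0.8]
width: 0.171
gripper_force: 50.0
```

```bash
python3 - <<'E'
from h import *
s,R=st();print(R.T@(np.array([.55495,.13135,.181])-s["position"]),s["gripper_force"],R.T@s["force"],R[:,2])
E
```

```text
22.7 [0.5553 0.1286 0.196 ] yawx 88.45 F [-0.2 -0.8 -0.8] w 0.171 j7 -0.58
[ 0.00279363 -0.00043492  0.01501498] 49.99948561191559 [-0.77191332 -0.18584646  0.80265105] [-0.00112247 -0.00117894 -0.99999868]
```

Request:
move_arm([
  {"tx": 0.0028, "ty": -0.0004, "tz": 0.015, "twist": 0},
  {"tx": 0, "ty": 0, "tz": 0, "twist": 0},
  {"tx": 0, "ty": 0, "tz": 0, "twist": 0},
])

```text
clock: 23.0
position: [0.555, 0.1318, 0.1816]
ee_rot: [-2.251, -2.191, 0.002]
force: [-0.3, -0.0, -1.7]
width: 0.173
gripper_force: 50.0
```

```bash
python3 - <<'E'
from h import *
s,R=st();print(R.T@(np.array([.55495,.13135,.174])-s["position"]),s["gripper_force"],R.T@s["force"])
E
```

```text
23.0 [0.555  0.1318 0.1816] yawx 88.46 F [-0.3 -0.  -1.7] w 0.173 j7 -0.59
[-4.64215488e-04 -5.51346498e-05  7.56149479e-03] 49.99956786632538 [-0.0192696  -0.26103719  1.68396146]
```

Now down, gently.

Request:
move_arm([
  {"tx": -0.0002, "ty": 0, "tz": 0.003, "twist": 0},
  {"tx": 0, "ty": 0, "tz": 0.003, "twist": 0},
  {"tx": 0, "ty": 0, "tz": 0.002, "twist": 0},
  {"tx": 0, "ty": 0, "tz": 0.002, "twist": 0},
])

```text
clock: 23.4
position: [0.5552, 0.1327, 0.1716]
ee_rot: [2.249, 2.193, 0.0]
force: [0.2, -0.2, -2.0]
width: 0.173
gripper_force: 50.0
```

Request:
move_arm([
  {"tx": 0, "ty": 0, "tz": 0.002, "twist": 0},
  {"tx": 0, "ty": 0, "tz": 0.002, "twist": 0},
])

```text
clock: 23.6
position: [0.5551, 0.1328, 0.1675]
ee_rot: [-2.249, -2.193, 0.0]
force: [-0.2, 0.3, -1.4]
width: 0.17
gripper_force: 50.0
```

Request:
move_arm([
  {"tx": 0, "ty": 0, "tz": 0.002, "twist": 0},
  {"tx": 0, "ty": 0, "tz": 0.002, "twist": 0},
])

```text
clock: 23.8
position: [0.5551, 0.1328, 0.1635]
ee_rot: [2.249, 2.193, -0.0]
force: [-0.0, 0.2, -0.5]
width: 0.174
gripper_force: 50.0
```

Request:
move_arm([
  {"tx": -0.0005, "ty": 0, "tz": 0.003, "twist": 0},
  {"tx": 0, "ty": 0, "tz": 0.003, "twist": 0},
  {"tx": 0, "ty": 0, "tz": 0.003, "twist": 0},
])

```text
clock: 24.1
position: [0.5551, 0.1323, 0.1544]
ee_rot: [-2.25, -2.193, 0.0]
force: [0.1, 0.5, -1.7]
width: 0.173
gripper_force: 50.0
```

Request:
move_arm([
  {"tx": 0, "ty": 0, "tz": 0.003, "twist": 0},
  {"tx": 0, "ty": 0, "tz": 0.003, "twist": 0},
  {"tx": 0, "ty": 0, "tz": 0.003, "twist": 0},
])

```text
clock: 24.4
position: [0.5551, 0.1323, 0.1454]
ee_rot: [-2.25, -2.193, 0.0]
force: [-0.2, -0.7, -1.4]
width: 0.172
gripper_force: 50.0
```

```bash
python3 - <<'E'
from h import *
s,R=st();print(R.T@(np.array([.55495,.13135,.098])-s["position"]),s["gripper_force"],R.T@s["force"],R[:,2])
E
```

```text
24.4 [0.5551 0.1323 0.1454] yawx 88.54 F [-0.2 -0.7 -1.4] w 0.172 j7 -0.62
[-0.00096842 -0.00014419  0.04742938] 49.99961614608765 [-0.70038189 -0.19197716  1.3885225 ] [-5.17222910e-05 -2.74386703e-05 -9.99999998e-01]
```

Request:
move_arm([
  {"tx": 0, "ty": 0, "tz": 0.003, "twist": 0},
  {"tx": 0, "ty": 0, "tz": 0.003, "twist": 0},
  {"tx": 0, "ty": 0, "tz": 0.002, "twist": 0},
  {"tx": 0, "ty": 0, "tz": 0.002, "twist": 0},
  {"tx": 0, "ty": 0, "tz": 0.002, "twist": 0},
])

```text
clock: 24.9
position: [0.5552, 0.1323, 0.1336]
ee_rot: [2.25, 2.193, 0.0]
force: [-0.8, -0.1, -2.3]
width: 0.172
gripper_force: 50.0
```

Request:
move_arm([
  {"tx": 0, "ty": 0, "tz": 0.002, "twist": 0},
  {"tx": 0, "ty": 0, "tz": 0.002, "twist": 0},
  {"tx": 0, "ty": 0, "tz": 0.002, "twist": 0},
  {"tx": 0, "ty": 0, "tz": 0.002, "twist": 0},
])

```text
clock: 25.3
position: [0.5551, 0.1323, 0.1256]
ee_rot: [2.25, 2.193, 0.0]
force: [-0.6, 0.3, -1.1]
width: 0.171
gripper_force: 50.0
```

Request:
move_arm([
  {"tx": 0, "ty": 0, "tz": 0.002, "twist": 0},
  {"tx": 0, "ty": 0, "tz": 0.002, "twist": 0},
  {"tx": 0, "ty": 0, "tz": 0.002, "twist": 0},
  {"tx": 0, "ty": 0, "tz": 0.002, "twist": 0},
])

```text
clock: 25.7
position: [0.5551, 0.1323, 0.1176]
ee_rot: [2.25, 2.193, 0.0]
force: [0.3, -1.3, -1.9]
width: 0.17
gripper_force: 50.0
```

Request:
move_arm([
  {"tx": 0, "ty": 0, "tz": 0.002, "twist": 0},
  {"tx": 0, "ty": 0, "tz": 0.001, "twist": 0},
  {"tx": 0, "ty": 0, "tz": 0.001, "twist": 0},
], squeeze=60)

```text
clock: 26.0
position: [0.5551, 0.1323, 0.1136]
ee_rot: [2.25, 2.193, -0.0]
force: [0.5, -1.1, -2.4]
width: 0.167
gripper_force: 60.0
```

Request:
move_arm([
  {"tx": 0, "ty": 0, "tz": 0.001, "twist": 0},
  {"tx": 0, "ty": 0, "tz": 0.001, "twist": 0},
  {"tx": 0, "ty": 0, "tz": 0.001, "twist": 0},
])

```text
clock: 26.3
position: [0.5554, 0.1325, 0.1117]
ee_rot: [2.249, 2.192, 0.001]
force: [-3.0, -0.6, 9.4]
width: 0.167
gripper_force: 60.0
```

Request:
move_arm([
  {"tx": 0, "ty": 0, "tz": 0.001, "twist": 0},
  {"tx": 0, "ty": 0, "tz": 0.001, "twist": 0},
  {"tx": 0, "ty": 0, "tz": 0.001, "twist": 0},
])

```text
clock: 26.6
position: [0.5554, 0.1325, 0.1088]
ee_rot: [2.249, 2.192, 0.001]
force: [-2.3, -0.6, 9.8]
width: 0.169
gripper_force: 60.0
```

Request:
move_arm([
  {"tx": 0, "ty": 0, "tz": 0.001, "twist": 0},
  {"tx": 0, "ty": 0, "tz": 0.001, "twist": 0},
  {"tx": 0, "ty": 0, "tz": 0.001, "twist": 0},
])

```text
clock: 26.9
position: [0.5553, 0.1325, 0.1057]
ee_rot: [2.249, 2.192, 0.001]
force: [-2.2, -1.3, 9.1]
width: 0.165
gripper_force: 60.0
```

Request:
move_arm([
  {"tx": 0, "ty": 0, "tz": 0.001, "twist": 0},
  {"tx": 0, "ty": 0, "tz": 0.001, "twist": 0},
  {"tx": 0, "ty": 0, "tz": 0.001, "twist": 0},
  {"tx": 0, "ty": 0, "tz": 0.001, "twist": 0},
  {"tx": 0, "ty": 0, "tz": 0.001, "twist": 0},
])

```text
clock: 27.4
position: [0.5554, 0.1325, 0.1007]
ee_rot: [2.249, 2.192, 0.001]
force: [-3.2, -0.5, 9.4]
width: 0.17
gripper_force: 60.0
```

Request:
move_arm([
  {"tx": 0, "ty": 0, "tz": 0.001, "twist": 0},
  {"tx": 0, "ty": 0, "tz": 0.0005, "twist": 0},
])

```text
clock: 27.6
position: [0.5553, 0.1325, 0.0992]
ee_rot: [2.249, 2.192, 0.001]
force: [-3.6, -1.0, 9.6]
width: 0.17
gripper_force: 60.0
```

Request:
move_arm([
  {"tx": 0, "ty": 0, "tz": 0.0005, "twist": 0},
])

```text
clock: 27.7
position: [0.5554, 0.1325, 0.0988]
ee_rot: [2.249, 2.192, 0.001]
force: [-2.4, 0.1, 9.8]
width: 0.17
gripper_force: 60.0
```

Request:
move_arm([
  {"tx": 0, "ty": 0, "tz": 0.0005, "twist": 0},
])

```text
clock: 27.8
position: [0.5554, 0.1325, 0.0983]
ee_rot: [2.249, 2.192, 0.001]
force: [-3.1, -0.8, 8.8]
width: 0.17
gripper_force: 60.0
```

Request:
move_arm([
  {"tx": 0, "ty": 0, "tz": 0.0005, "twist": 0},
])

```text
clock: 27.9
position: [0.5554, 0.1325, 0.0981]
ee_rot: [2.249, 2.192, 0.001]
force: [-5.9, -1.6, 18.2]
width: 0.17
gripper_force: 60.0
```

Request:
move_arm([
  {"tx": 0, "ty": 0, "tz": 0.0005, "twist": 0},
])

```text
clock: 28.0
position: [0.5555, 0.1325, 0.098]
ee_rot: [2.249, 2.192, 0.001]
force: [-6.7, -3.4, 23.1]
width: 0.17
gripper_force: 60.0
```

Request:
move_arm([
  {"tx": 0, "ty": 0, "tz": 0.0005, "twist": 0},
])

```text
clock: 28.1
position: [0.5555, 0.1325, 0.098]
ee_rot: [2.249, 2.192, 0.001]
force: [-8.5, -2.6, 28.4]
width: 0.171
gripper_force: 60.1
```

Seated at the expected height (TCP 0.098). I'll ease the load, release and rise.

Request:
move_arm([
  {"tx": 0, "ty": 0, "tz": -0.001, "twist": 0},
  {"tx": 0, "ty": 0, "tz": 0, "twist": 0},
])

```text
clock: 28.3
position: [0.5554, 0.1325, 0.0981]
ee_rot: [2.249, 2.192, 0.001]
force: [-4.6, -1.3, 13.4]
width: 0.168
gripper_force: 60.0
```

Request:
move_arm([
  {"tx": 0, "ty": 0, "tz": 0, "twist": 0},
  {"tx": 0, "ty": 0, "tz": 0, "twist": 0},
  {"tx": 0, "ty": 0, "tz": 0, "twist": 0},
  {"tx": 0, "ty": 0, "tz": 0, "twist": 0},
  {"tx": 0, "ty": 0, "tz": 0, "twist": 0},
], gripper=0.1)

```text
clock: 28.8
position: [0.5551, 0.1322, 0.0966]
ee_rot: [-2.25, -2.193, 0.0]
force: [-0.5, -0.4, -0.4]
width: 0.449
gripper_force: 0.0
```

Request:
move_arm([
  {"tx": 0, "ty": 0, "tz": -0.01, "twist": 0},
  {"tx": 0, "ty": 0, "tz": -0.03, "twist": 0},
  {"tx": 0, "ty": 0, "tz": -0.04, "twist": 0},
  {"tx": -0.04, "ty": 0, "tz": -0.01, "twist": 0},
  {"tx": -0.04, "ty": 0, "tz": 0, "twist": 0},
  {"tx": 0, "ty": 0, "tz": 0, "twist": 0},
  {"tx": 0, "ty": 0, "tz": 0, "twist": 0},
])

```text
clock: 29.5
position: [0.5532, 0.0513, 0.1874]
ee_rot: [2.252, 2.19, 0.0]
force: [-0.8, 0.8, -0.4]
width: 0.453
gripper_force: 0.0
```

```bash
python3 - <<'E'
from h import *
s,R=st()
cal=dict(arm.calibration("wrist")); im=save("wrist","w8")
p=proj("wrist",[.555,.1317,.1],cal);x,y=(p-[60,45]).astype(int);y=max(y,0)
w=cv2.resize(im[y:y+90,x:x+120,::-1],(400,300),interpolation=cv2.INTER_CUBIC)
sc=save("scene","s8");p=proj("scene",[.555,.1317,.07]);x,y=(p-[60,45]).astype(int)
v=cv2.resize(sc[y:y+90,x:x+120,::-1],(400,300),interpolation=cv2.INTER_CUBIC)
cv2.imwrite("pics/end.png",np.hstack([w,v]))
print("disc@.091",fit(im,cal,(.555,.1317),.013,.096,.004),"flange z.096; head",fit(im,cal,(.555,.1317),.008,.126,.004,np.radians(-1.5)))
E
```

```text
29.5 [0.5532 0.0513 0.1874] yawx 88.4 F [-0.8  0.8 -0.4] w 0.453 j7 -0.44
disc@.091 (np.float64(23.825196862945777), np.float64(0.551), np.float64(0.12995)) flange z.096; head (np.float64(92.69939953985723), np.float64(0.5547500000000001), np.float64(0.13245))
```

View pics/end.png

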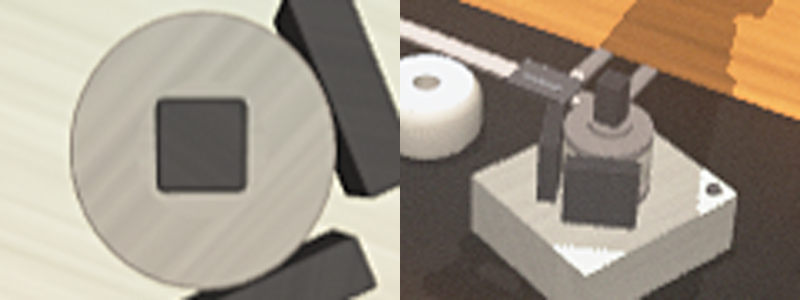

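The arbor stands upright at (200,145) in the left half. Its flange lies flat on the top cheek, and the pack still touches both walls. I'm handing in.

```bash
python3 -c "
from cell import arm
print(arm.sign_off())"
```

```text
the job is handed in; nothing more can be done
None
```

I handed the job in at about 30 s: the stack is snug in the vee and the arbor is pressed home with its flange on the top cheek and released, though the last press reached about 28–30 N, over your 15–25 N but under the 40 N limit. No verdict came back.

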